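# Plug the filter cassette into the lamp house and shut its gate

## Robot

A 6-joint arm with a two-finger parallel gripper is mounted at the origin on the work surface. World frame = base frame: x ahead of the robot, y to its left, z up, the work surface at z = 0. Lengths are in m, angles in rad, forces in N, time in s.
With the tool pointing down it reaches from about 0.425 to 1.125 m from the base axis. Payload 14.9 kg.
Tool frame: the origin (TCP) lies on the front face of the gripper's body, between the roots of the fingers; the fingertips stand 78 mm ahead of it and the grasp point (between the pads) lies 60 mm ahead of it; z points along the fingers, x is the direction in which the jaws open and shut, and the axes are right-handed (so a half turn about z gives the same grasp; the last joint's range is limited). The gripper opens to 91 mm and grips with 3 to 60 N. Pads are 32 mm wide; open, the fingers measure 118 mm over their backs; the gripper's body (76 mm by 178 mm) begins 60 mm behind the grasp point.
Start: joints at [1.208, 0.379, 1.734, -0, 1.028, -0.033], TCP at [0.227, 0.662, 0.292] pointing down, gripper open.
Joint ranges: [-2.77, 2.77], [-0.74, 2.19], [0, 2.66], [-1.06, 4.2], [0.31, 2.87], [-3.08, 3.08]. Speed limits (rad/s): [1.89, 1.89, 2.39, 3.14, 3.14, 3.14].

## Interface

Orientations are given as a unit quaternion [x, y, z, w].
In Python, from plant import bot, kin, telemetry, eyes, workorder gives the robot as it stands. Calls block until the motion is done:
- bot.move_ptp(position, orientation): joint-space move of the TCP to a pose.
- bot.move_l(position, frame=None, max_speed=0.15, until_force=None): straight line of the TCP; frame=None keeps the orientation; max_speed is the mean speed in m/s. With until_force (N) it stops when the force on the tool has changed by that much, and returns True; else False.
- bot.movej(angles): joint-space move.
- bot.open_gripper() and bot.close_gripper(f_grip=None): open the fingers fully, or close them until they stop; f_grip is the grip in N (None keeps the last).
- bot.sleep(seconds).
- kin.inverse_kinematics(position, orientation): joint angles nearest the present ones, or None.
- telemetry.get_state(): the state.
- eyes.camera(name): name is "scene" or "top" or "wrist"; returns the picture (400x640x3 uint8, red, green, blue); there is no depth.
- eyes.camera_model(name): a dict with "fx", "fy", "cx", "cy" (pixels), "R" (3x3) and "t" (3): a world point X has camera coordinates R X + t; the wrist camera has in their place "T_tool_cam" (4x4, takes a point from camera to tool coordinates, whose origin is the TCP and whose axes are the tool frame's). Camera axes: x right, y down, z forward; pixel columns grow to the right and rows downward; lengths in m; the calibration is good to about 2 mm. The wrist camera is an equidistant fisheye: a pixel r from the principal point sees the ray r / f radians off the axis. A picture is of the moment at which its call begins: read the wrist's pose just before it. camera_model takes no time and is no camera call.
A pose or a line that the arm cannot do raises bot.Unreachable and nothing moves.
- workorder.job_done(): hands the job in, once; it reports no verdict.
The state is a dict: "t": time; "qpos": joint angles; "dq": joint speeds; "joint_torque": joint torques, N m; "ee_pos": TCP position; "orientation": TCP orientation; "force": force on the tool from outside, world axes, zero at the start; "torque": the same for the moment, N m; "finger_gap": finger opening in m.
Only numpy, scipy, OpenCV 4.12 (cv2) and the standard library are available. Lean on these libraries where they do the work, as an engineer would, in place of code of your own. Each camera call takes 0.05 s, during which the arm holds its last target. There are 200 camera calls.

## Task

Slide the orange filter cassette, brass-contact end first, into the blue-flared socket hole at the foot of the white lamp house until it is fully home, and swing the yellow gate completely shut behind it. Leave the other things on the bench where they are.

Things in the scene. Friction and masses are not known exactly. Their poses are not given: they have to be found in the camera images.
- cassette: Orange rectangular plug-in filter cassette, 90 long (its x) x 56 wide (its y) x 30 mm high, 0.22 kg, lying flat and loose on the bench. Origin: centre of its underside. Its +x end is the nose with three brass contacts; the -x end is the tail (white stripe on top). A green round window is on top.
- cassette_nose (a point): Centre of the cassette's nose face, 45 mm ahead (+x) of its origin, 15 mm up. Fully home it touches point seat.
- socket: Fixed white lamp house (120 x 120 x 130 mm plus dark fins) with the socket hole at its foot. The cassette goes in along +x of this frame, sliding on the bench. Origin: on the bench at the throat, where the straight hole starts, on its centre line. The hole is 62 mm wide, 33 mm high, x = 0 to 52 mm, with black side walls to |y| = 43 mm and a clear roof (top at 38 mm).
- seat (a point): Centre of the end stop in the hole (the lamp house's face): socket frame (52, 0, 15) mm. With the cassette home its tail is at socket x = -38 mm, 8 mm out of the blue flare.
- mouth (a point): Centre of the throat: socket frame (0, 0, 15) mm. In front of it two blue flared guide walls, 28 mm high and open above, widen from 62 mm at x = 0 to 92 mm at x = -30 mm (103 mm outside).
- gate (a joint): Angle (rad) of the yellow gate about an upright steel post at the socket's -y side (stiff, stays where left). 0 = shut, across the mouth behind the cassette's tail; grows to at most 2.3 as it swings out, away from the lamp house. Its direction from the hinge in the socket frame is (-sin q, cos q).
- gate_hinge (a point): The gate's hinge axis: socket frame (-45, -72) mm, 15 mm above the bench. The post is 16 mm thick and 30 mm high.
- gate_pin (a point): Top of the upright yellow pin (12 mm thick, top 40 mm above the bench) on the gate, 72 mm from the hinge. The gate is a bar 82 mm long from the hinge, 8 mm thick, from 4 to 26 mm above the bench; shut, its inner face is 3 mm behind the tail of a cassette that is home.
- spare: Bystander: a grey cassette of the same size, not to be used. Origin: centre of its underside.
- oil: Bystander: small jar with black cap, 44 mm across, 70 mm high. Origin: centre of its underside.
- driver: Bystander: screwdriver, 170 mm long, lying on the bench along its x.
- lens_ring: Bystander: dark metal lens ring, 50 mm across, 14 mm high. Origin: centre of its underside.
- dish: Bystander: white shallow dish, 60 mm across, 14 mm high. Origin: centre of its underside.
Not all that is in view belongs to the job. Of the things that look like the cassette, the largest one is meant.

How it is judged:
By the outcome, as a careful person would: the job done as asked, in the order asked, and still so for the second after the job is handed in, with the robot touching nothing.
It also fails if it takes over 64 s, if anything falls off the work surface, if the arm or the gripper's body presses on something with over 40 N, if the wrist force passes 120 N, or if a joint passes its speed limit or range.

## Working session

There is one attempt and no reset: what is moved stays moved. The work goes in short steps, each a Python script; the robot and the scene stay as the last script left them, time stands still between calls to the robot, and variables do not carry over. Pictures are saved under pics/ and viewed, about 8 in all and at most 12, crops included, and the job is handed in when it is done.

```bash
ls; mkdir -p pics; python3 - <<'E'
from plant import bot, kin, telemetry, eyes, workorder
import cv2
s=telemetry.get_state();print(s)
for n in("top","scene"):
    im=eyes.camera(n);cv2.imwrite(f"pics/{n}0.png",im[:,:,::-1]);print(n,eyes.camera_model(n))
print(eyes.camera_model("wrist"))
E
```

```text
pics
{'t': 0.0, 'qpos': array([ 1.20768790e+00,  3.79406979e-01,  1.73477691e+00, -2.17025466e-05,
        1.02849678e+00, -3.33202146e-02]), 'dq': array([-0.00069083,  0.00015109,  0.00051852, -0.00178388,  0.00108825,
        0.00140075]), 'joint_torque': array([-3.51720308e-03, -7.63724756e+01, -4.34381425e+01,  6.49975729e-02,
        4.24102717e-02, -1.45149393e-04]), 'ee_pos': array([0.22660198, 0.66198057, 0.29159123]), 'orientation': array([ 8.13582097e-01,  5.81449804e-01, -4.47740057e-04,  3.09124840e-04]), 'force': array([-0.19907321,  0.82833465, -0.45722806]), 'torque': array([0.00813615, 0.06433804, 0.02257206]), 'finger_gap': 0.09111867494464337}
top {'fx': 381.26062375342633, 'fy': 381.26062375342633, 'cx': 318.0737239951395, 'cy': 203.8945952525909, 'R': array([[ 0.0251638 , -0.999681  , -0.00216402],
       [-0.99692379, -0.02493355, -0.07430526],
       [ 0.0742276 ,  0.00402717, -0.9972332 ]]), 't': array([-0.00325525,  0.52824833,  1.05696008])}
scene {'fx': 452.4033225241616, 'fy': 452.4033225241616, 'cx': 318.22451350741335, 'cy': 200.74626192856618, 'R': array([[ 0.86941285,  0.49384203,  0.01553518],
       [ 0.28070959, -0.46782808, -0.83805669],
       [-0.40659983,  0.73297813, -0.54536194]]), 't': array([-0.46524408, -0.10193361,  1.37556857])}
{'fx': 309.70691628693146, 'fy': 309.70691628693146, 'cx': 323.9002979409653, 'cy': 199.12579286968608, 'T_tool_cam': array([[ 9.99999896e-01,  2.74447822e-04, -3.65137103e-04,
         2.92096442e-04],
       [-1.67655575e-04,  9.64111681e-01,  2.65496967e-01,
        -7.61020474e-02],
       [ 4.24898010e-04, -2.65496878e-01,  9.64111626e-01,
        -9.25192210e-02],
       [ 0.00000000e+00,  0.00000000e+00,  0.00000000e+00,
         1.00000000e+00]])}
```

View pics/top0.png

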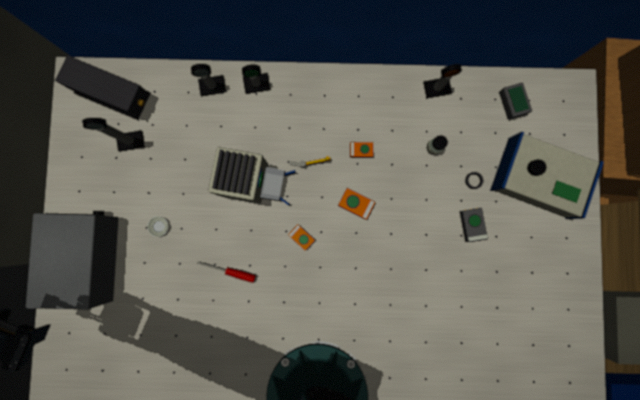

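View pics/scene0.png

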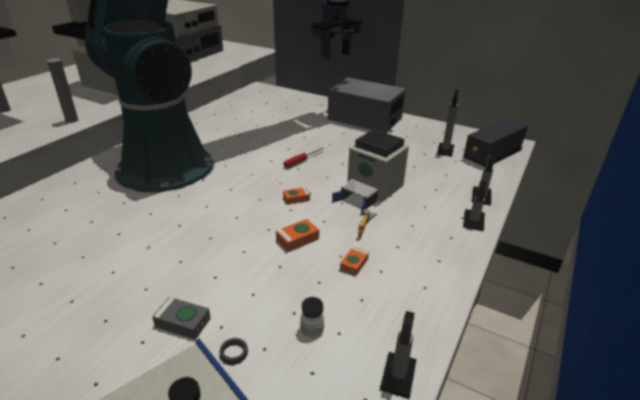

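Top view: there are three orange candidates, at (362,149), (356,203) and (302,237). The one at (356,203) looks largest, with its tail stripe on the right and nose to the left. The lamp house is at (238,173) with its mouth facing right at about (285,187). The yellow gate is at (318,160), wide open, and the grey spare is at (474,225).

I'll get rough positions and the orange sizes, then look from near with the wrist camera.

```bash
cat > h.py <<'E'
from plant import bot, kin, telemetry, eyes, workorder
import cv2, numpy as np
from scipy.spatial.transform import Rotation as Ro
def down(a):  # tool z down, tool y along world heading a (rad)
    y=np.array([np.cos(a),np.sin(a),0]);z=np.array([0,0,-1.])
    return Ro.from_matrix(np.c_[np.cross(y,z),y,z]).as_quat()
def top_pt(p,h):
    m=eyes.camera_model("top");d=m["R"].T@[(p[0]-m["cx"])/m["fx"],(p[1]-m["cy"])/m["fy"],1]
    c=-m["R"].T@m["t"];return c+d*(h-c[2])/d[2]
def wrist_pt(p,h,pos,quat):
    m=eyes.camera_model("wrist");u=np.array([p[0]-m["cx"],p[1]-m["cy"]])/m["fx"];r=np.hypot(*u)
    d=np.r_[u/max(r,1e-9)*np.sin(r),np.cos(r)];T=m["T_tool_cam"];R=Ro.from_quat(quat).as_matrix()
    d=R@T[:3,:3]@d;c=pos+R@T[:3,3];return c+d*(h-c[2])/d[2]
def shot(name):
    s=telemetry.get_state();im=eyes.camera("wrist")
    cv2.imwrite(f"pics/{name}.png",im[:,:,::-1]);np.savez(f"pics/{name}.npz",pos=s["ee_pos"],q=s["orientation"]);return im,s["ee_pos"],s["orientation"]
def orange(im):
    hsv=cv2.cvtColor(im,cv2.COLOR_RGB2HSV);m=cv2.inRange(hsv,(3,150,90),(17,255,255))
    cs,_=cv2.findContours(m,cv2.RETR_EXTERNAL,cv2.CHAIN_APPROX_NONE)
    return sorted([c for c in cs if cv2.contourArea(c)>60],key=cv2.contourArea)[::-1]
E
python3 - <<'E'
from h import *
im=cv2.imread("pics/top0.png")
for c in orange(im[:,:,::-1])[:5]:
    b=cv2.boxPoints(cv2.minAreaRect(c));w=np.array([top_pt(p,.03) for p in b])
    print(cv2.contourArea(c),w[:,:2].mean(0).round(3),np.linalg.norm(w[1]-w[0]).round(3),np.linalg.norm(w[2]-w[1]).round(3))
for n,p,h in(("flareA",(287,173),.028),("flareB",(288,203),.028),("gatetip",(331,158),.026),("hinge",(293,163),.03),("house",(238,173),.13)):print(n,top_pt(p,h).round(3))
cv2.imwrite("pics/crop1.png",cv2.resize(im[130:260,200:390],None,fx=4,fy=4,interpolation=cv2.INTER_CUBIC))
# wrist look
for a in (np.pi/2,-np.pi/2):
    for x,y in((.56,0.0),(.6,-.02)):
        print(a,x,y,kin.inverse_kinematics([x,y,.25],down(a)))
E
```

```text
2174.0 [ 0.824 -0.846] 0.404 0.093
477.0 [ 0.534 -0.091] 0.054 0.074
250.5 [0.43 0.05] 0.04 0.054
240.5 [ 0.686 -0.112] 0.054 0.04
flareA [0.613 0.1   0.028]
flareB [0.528 0.094 0.028]
gatetip [ 0.659 -0.023  0.026]
hinge [0.641 0.084 0.03 ]
house [0.594 0.216 0.13 ]
1.5707963267948966 0.56 0.0 None
1.5707963267948966 0.6 -0.02 [-7.21425238e-02  2.79385851e-01  1.96055536e+00 -4.44089210e-16
  9.01651445e-01  3.06945013e+00]
-1.5707963267948966 0.56 0.0 [-4.16191569e-02  2.18161102e-01  2.04047099e+00 -4.44089210e-16
  8.82960564e-01 -4.16191569e-02]
-1.5707963267948966 0.6 -0.02 [-7.21425238e-02  2.79385851e-01  1.96055536e+00 -4.44089210e-16
  9.01651445e-01 -7.21425238e-02]
```

View pics/crop1.png

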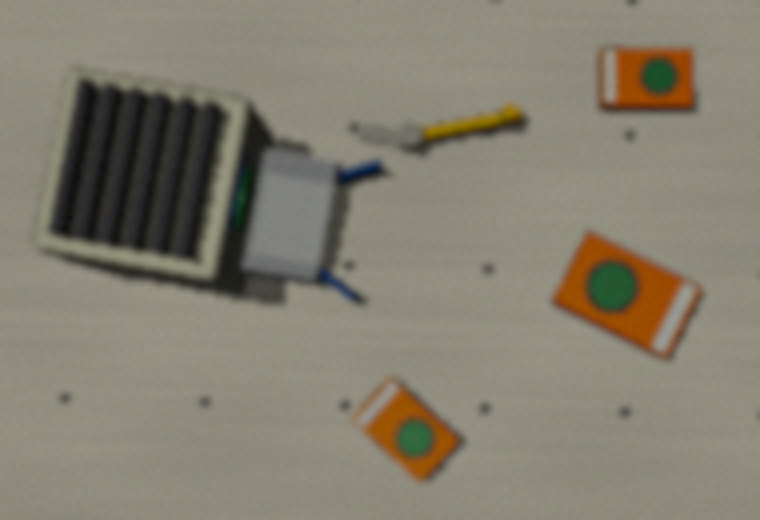

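The crop confirms it. The orange one at crop (625,295) is about 90×56 mm, with its stripe (tail) at (680,320). The other two are about 60×40 mm. The clear-roofed socket is at (290,215), the blue flares at (360,172) and (342,287), the hinge post at about (415,132) and the gate pin at about (513,115). Next is a near look.

```bash
python3 - <<'E'
from h import *
a=np.radians(75)
print(kin.inverse_kinematics([.56,.0,.22],down(a)))
bot.move_ptp([.56,.0,.22],down(a)); bot.sleep(.2)
im,p,q=shot("w1"); print(p,telemetry.get_state()["t"])
E
```

```text
[-4.16191569e-02  2.63124995e-01  2.05175964e+00 -4.44089210e-16
  8.26708023e-01 -2.92141242e+00]
[5.60062510e-01 3.12459146e-04 2.20025996e-01] 2.9833
```

View pics/w1.png

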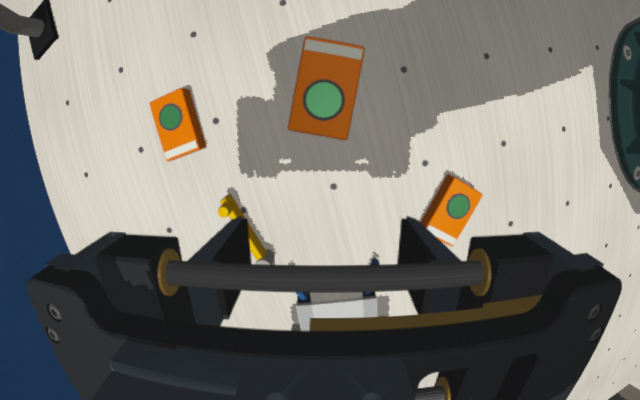

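The wrist view shows the cassette at about (327,88), partly shaded, with its tail stripe at the top (333,45) and nose at the bottom. The gripper hides the socket. I'll shift ahead to see the socket and gate, and enlarge the cassette.

```bash
python3 - <<'E'
from h import *
bot.move_ptp([.585,.13,.26],down(np.radians(75))); bot.sleep(.2)
im,p,q=shot("w2"); print(p,telemetry.get_state()["t"])
a=cv2.resize(im[:280,150:500,::-1],None,fx=2,fy=2,interpolation=cv2.INTER_CUBIC)
cv2.imwrite("pics/w2c.png",a)
b=cv2.imread("pics/w1.png")[25:155,270:390]
cv2.imwrite("pics/w1c.png",cv2.resize(b,None,fx=4,fy=4,interpolation=cv2.INTER_CUBIC))
E
```

```text
[0.58475166 0.12903771 0.25955378] 3.8417
```

View pics/w2c.png

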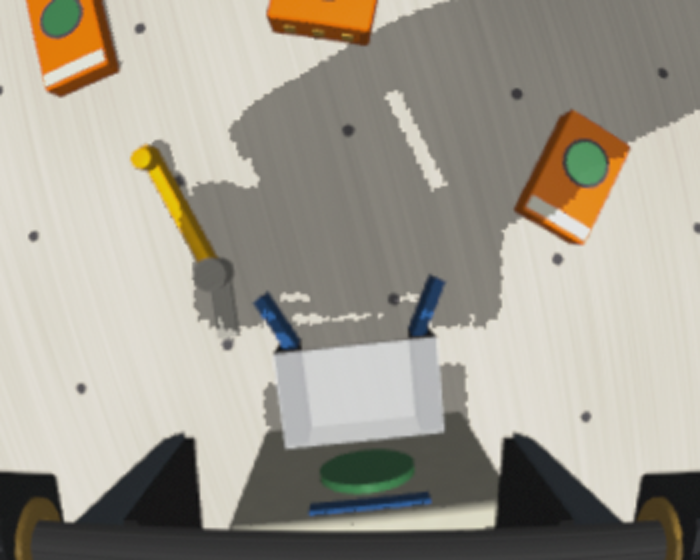

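View pics/w1c.png

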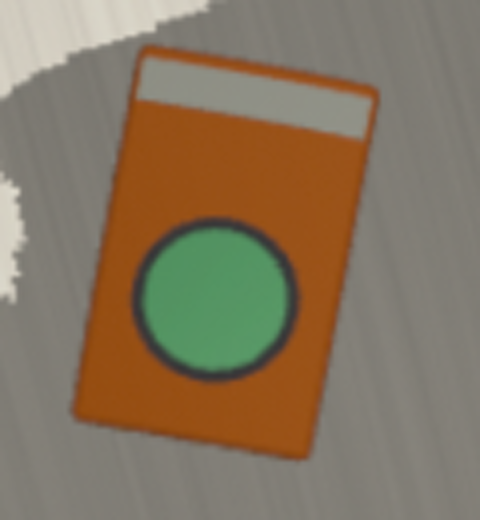

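w2: the socket roof's throat edge runs (273,352)–(436,337) in the crop and its back edge (286,448)–(444,431). The flare ends are near (262,297) and (436,280), the hinge post top at (212,272) and the gate pin top at (144,157). The second crop shows the cassette's four top corners clearly. Now I'll convert these to positions and check them against the known sizes.

```bash
python3 - <<'E'
from h import *
d1=np.load("pics/w1.npz");d2=np.load("pics/w2.npz")
C=[wrist_pt((x/4+270,y/4+25),.03,d1["pos"],d1["q"])[:2] for x,y in((143,45),(378,88),(308,460),(75,416))]
C=np.array(C);print("cass sides",[np.linalg.norm(C[i]-C[i-1]).round(4) for i in range(4)],"ctr",C.mean(0).round(4))
v=C[2]+C[3]-C[0]-C[1];print("head",np.degrees(np.arctan2(v[1],v[0])))
W=lambda p,h:wrist_pt((p[0]/2+150,p[1]/2),h,d2["pos"],d2["q"])[:2]
R=np.array([W(p,.038) for p in((273,352),(436,337),(444,431),(286,448))])
print("roof sides",[np.linalg.norm(R[i]-R[i-1]).round(4) for i in range(4)])
H=W((212,272),.03);P=W((144,157),.04)
for nm,v in(("lat",(lambda u:np.array([u[1],-u[0]]))(R[0]-R[1]+R[3]-R[2])),("long",R[2]+R[3]-R[0]-R[1])):print(nm,np.degrees(np.arctan2(v[1],v[0])))
v=R[0]-R[1]+R[3]-R[2];v=np.array([-v[1],v[0]]); v=v if v[1]>0 else -v
th=np.arctan2(v[1],v[0]);c,s=np.cos(th),np.sin(th);A=np.array([[c,s],[-s,c]])
O=(R[0]+R[1])/2;print("throat",O.round(4),"th",np.degrees(th))
print("hinge in sock",(A@(H-O)).round(4),"expect -45,-72; post-pin",np.linalg.norm(P-H).round(4))
g=A@(P-H);print("q",np.arctan2(-g[0],g[1]))
for p in((262,297),(440,280)):print("flare",(A@(W(p,.028)-O)).round(4))
for p in R:print((A@(p-O)).round(4))
E
```

```text
cass sides [np.float64(0.0876), np.float64(0.0539), np.float64(0.088), np.float64(0.054)] ctr [ 0.5305 -0.0964]
head 64.7939522331226
roof sides [np.float64(0.0531), np.float64(0.0848), np.float64(0.0515), np.float64(0.0858)]
lat -99.16103841557934
long 81.30406115979125
throat [0.5757 0.1138] th 80.83896158442067
hinge in sock [-0.0452 -0.0705] expect -45,-72; post-pin 0.0705
q 1.9571471206279707
flare [-0.0286 -0.0459]
flare [-0.028   0.0482]
[-0.0004 -0.0424]
[0.0004 0.0424]
[0.0519 0.0433]
[ 0.0527 -0.0425]
```

Everything fits: the cassette reads 88×54 mm, the roof 52×85 mm, the hinge at (-45,-70.5) against (-45,-72) given, the pin radius 70.5 mm, and the gate q≈1.96. Next I grasp the tail end and slide it to the mouth.

```bash
cat >> h.py <<'E'
O=np.array([.5757,.1138]);TH=np.radians(81.0)
def sock(x,y,z): c,s=np.cos(TH),np.sin(TH);return np.array([O[0]+c*x-s*y,O[1]+s*x+c*y,z])
def st(m=""):
    s=telemetry.get_state();print(m,"t%.1f"%s["t"],s["ee_pos"].round(4),"F",s["force"].round(1),"gap",round(s["finger_gap"],4));return s
E
python3 - <<'E'
from h import *
a=np.radians(64.8);c=np.array([.5305,-.0964])-.043*np.array([np.cos(a),np.sin(a)])
bot.move_ptp([*c,.15],down(a))
print(bot.move_l([*c,.083],max_speed=.12,until_force=15));st("down")
bot.close_gripper(35);st("grip")
p=sock(-.123,0,.0835)
print(bot.move_l(p,down(TH),max_speed=.12,until_force=25));st("pre")
im,_,_=shot("w3")
E
```

```text
False
down t5.7 [ 0.5126 -0.1352  0.0834] F [ 0.3 -0.3 -0.4] gap 0.0911
grip t6.3 [ 0.5124 -0.1354  0.0832] F [-0.9 -1.3  5.2] gap 0.0558
False
pre t7.6 [ 0.5562 -0.0081  0.0834] F [-0.2  0.9 -1.3] gap 0.0558
```

View pics/w3.png

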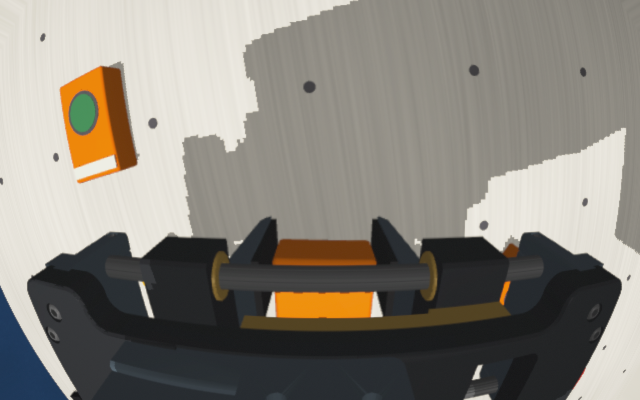

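The wrist view shows the cassette gripped at its tail at about (324,280), square to the fingers, with a gap of 55.8 mm. Now I insert to nose x=+17 mm with a force guard.

```bash
python3 - <<'E'
from h import *
print(bot.move_l(sock(-.071,0,.0835),max_speed=.06,until_force=12));st("ins")
im=eyes.camera("top");cv2.imwrite("pics/t2.png",cv2.resize(im[130:230,200:350,::-1],None,fx=5,fy=5,interpolation=cv2.INTER_CUBIC))
im=eyes.camera("scene");cv2.imwrite("pics/s2.png",cv2.resize(im[130:260,280:430,::-1],None,fx=4,fy=4,interpolation=cv2.INTER_CUBIC))
E
```

```text
False
ins t8.7 [0.5645 0.0435 0.0835] F [ 0.3 -0.  -2.5] gap 0.0555
```

View pics/s2.png

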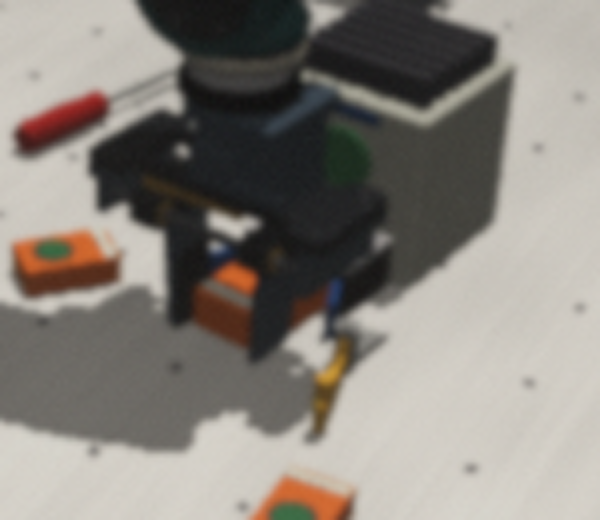

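No contact force, and the scene crop shows the cassette (crop 235,300) entering between the blue flares with the gate clear. I'll release, step back, close the fingers and push on the tail.

```bash
python3 - <<'E'
from h import *
bot.open_gripper();st("open")
bot.move_l(sock(-.071,0,.14))
bot.move_l(sock(-.115,0,.14));bot.close_gripper(20)
bot.move_l(sock(-.115,0,.085));st("behind")
print(bot.move_l(sock(-.070,0,.085),max_speed=.04,until_force=15));st("mid")
r=bot.move_l(sock(-.048,0,.085),max_speed=.02,until_force=18);s=st("push")
d=s["ee_pos"][:2]-O;print(r,"sock x",d@[np.cos(TH),np.sin(TH)])
E
```

```text
open t9.5 [0.5646 0.0437 0.0835] F [ 0.3 -0.8  0.5] gap 0.0911
behind t12.3 [5.578e-01 2.000e-04 8.510e-02] F [0.2 0.3 0.1] gap 0.0007
False
mid t13.6 [0.5646 0.0446 0.0849] F [ 0.3 -0.8 -0. ] gap 0.0005
push t14.3 [0.5671 0.0589 0.0849] F [ 0.3 -7.6  4.2] gap 0.0005
True sock x -0.05559579354804699
```

```bash
python3 - <<'E'
from h import *
r=bot.move_l(sock(-.046,0,.085),max_speed=.02,until_force=25);s=st("push2")
print(r,"sock x",(s["ee_pos"][:2]-O)@[np.cos(TH),np.sin(TH)])
bot.move_l(sock(-.075,0,.085));bot.move_l(sock(-.075,0,.26),max_speed=.25)
bot.move_l([.585,.13,.26],down(np.radians(75)),max_speed=.2);bot.sleep(.2)
im,_,_=shot("w4");st()
cv2.imwrite("pics/w4c.png",cv2.resize(im[60:260,200:400,::-1],None,fx=3,fy=3,interpolation=cv2.INTER_CUBIC))
E
```

```text
push2 t14.6 [0.5672 0.0589 0.0849] F [-0.3 -6.1  5.3] gap 0.0005
True sock x -0.055506192380180217
 t16.6 [0.5849 0.1292 0.2599] F [-0.9 -0.2  0.7] gap 0.0007
```

View pics/w4c.png

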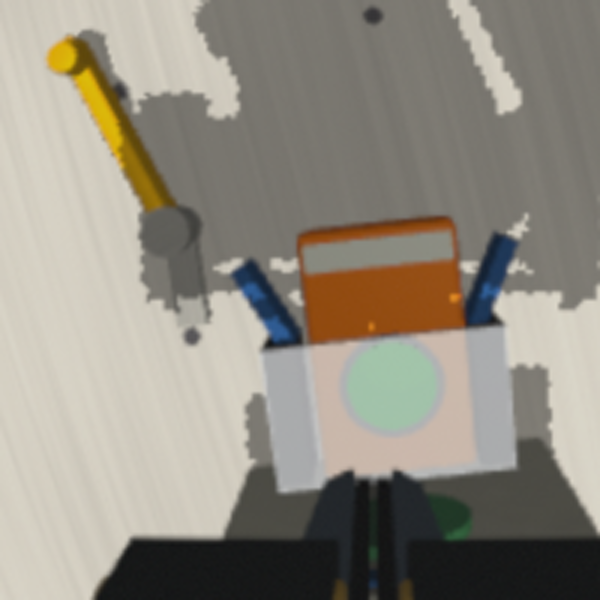

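```bash
cat >> h.py <<'E'
def gp(q,off,z,r=.050):
    d=np.array([-np.sin(q),np.cos(q)]);n=np.array([np.cos(q),np.sin(q)])
    return sock(*(np.array([-.045,-.072])+r*d-off*n),z), down(TH+q+np.pi)
E
python3 - <<'E'
from h import *
d=np.load("pics/w4.npz");c,s=np.cos(TH),np.sin(TH);A=np.array([[c,s],[-s,c]])
f=lambda p,h:(A@(wrist_pt((p[0]/3+200,p[1]/3+60),h,d["pos"],d["q"])[:2]-O)).round(4)
for p,h in(((300,235),.03),((453,218),.03),((263,350),.038),((500,326),.038),((277,492),.038),((515,467),.038),((170,229),.03),((66,56),.04)):print(p,f(p,h))
for q in np.linspace(1.957,0,9):
    print(round(q,2),kin.inverse_kinematics(*gp(q,.021,.086)).round(2))
E
```

```text
(300, 235) [-0.0371 -0.0246]
(453, 218) [-0.0375  0.0287]
(263, 350) [ 0.0004 -0.0414]
(500, 326) [0.0006 0.0409]
(277, 492) [ 0.0526 -0.0434]
(515, 467) [0.0522 0.0427]
(170, 229) [-0.045  -0.0699]
(66, 56) [-0.1106 -0.097 ]
1.96 [-0.01  0.62  1.83 -0.    0.69 -1.81]
1.71 [-0.02  0.6   1.86 -0.    0.68 -1.58]
1.47 [-0.03  0.59  1.89 -0.    0.67 -1.34]
1.22 [-0.03  0.57  1.91 -0.    0.65 -1.1 ]
0.98 [-0.03  0.56  1.94 -0.    0.64 -0.85]
0.73 [-0.02  0.55  1.96 -0.    0.63 -0.59]
0.49 [-0.    0.54  1.98 -0.    0.62 -0.33]
0.24 [ 0.02  0.53  2.   -0.    0.61 -0.07]
0.0 [ 0.04  0.52  2.01 -0.    0.61  0.19]
```

The cassette is home: its tail reads x≈-37.3 mm against -38 expected, it is square, and the push hit a hard stop twice. Next I swing the gate, with closed fingers pushing its outer face along the arc.

```bash
python3 - <<'E'
from h import *
q0=1.957
bot.move_ptp(*gp(q0,.040,.16))
bot.move_l(gp(q0,.040,.086)[0],max_speed=.15,until_force=12);st("low")
for q in np.linspace(q0,0,15):
    p,o=gp(q,.021 if q<q0 else .024,.086)
    if bot.move_l(p,o,max_speed=.06,until_force=30): st("stopped %.2f"%q);break
s=st("q0")
r=bot.move_l(gp(0,.014,.086)[0],max_speed=.02,until_force=18);s=st("press");print(r,A if 0 else (s["ee_pos"][:2]-O)@[np.cos(TH),np.sin(TH)])
E
```

```text
low t18.1 [0.6904 0.0187 0.0867] F [-0.5  1.1  1. ] gap 0.0007
q0 t22.6 [0.5874 0.0446 0.086 ] F [ 1.  -4.5 -0.4] gap 0.0004
press t22.8 [0.5875 0.0447 0.086 ] F [ 0.2 -7.9  5.1] gap 0.0
True -0.06636409057621323
```

```bash
python3 - <<'E'
from h import *
r=bot.move_l(gp(0,.012,.086)[0],max_speed=.02,until_force=25);s=st("press2");print(r,(s["ee_pos"][:2]-O)@[np.cos(TH),np.sin(TH)])
bot.move_l(gp(0,.05,.086)[0],max_speed=.1);bot.move_l(gp(0,.05,.26)[0],max_speed=.25)
bot.move_ptp([.585,.13,.26],down(np.radians(75)));bot.sleep(.2)
im,_,_=shot("w5");st()
cv2.imwrite("pics/w5c.png",cv2.resize(im[60:260,200:400,::-1],None,fx=3,fy=3,interpolation=cv2.INTER_CUBIC))
t=eyes.camera("top");cv2.imwrite("pics/t3.png",t[:,:,::-1])
E
```

```text
press2 t23.1 [0.5876 0.0449 0.086 ] F [ -0.8 -10.4   6.4] gap 0.0003
True -0.06615041544072665
 t27.1 [0.585 0.13  0.26 ] F [-0.3  0.3  0.4] gap 0.0003
```

View pics/w5c.png

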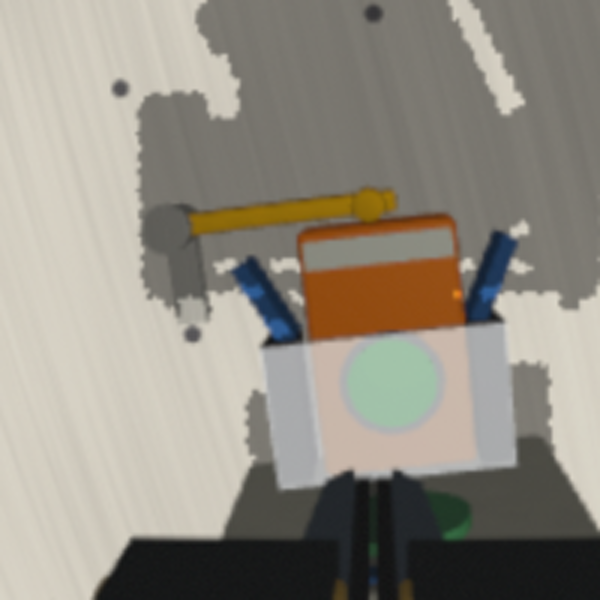

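The gate is across behind the tail, with its pin at (369,203) and post at (170,229). I'll check its angle and the bystanders numerically before handing in.

```bash
python3 - <<'E'
from h import *
d=np.load("pics/w5.npz");c,s=np.cos(TH),np.sin(TH);A=np.array([[c,s],[-s,c]])
f=lambda p,h:(A@(wrist_pt((p[0]/3+200,p[1]/3+60),h,d["pos"],d["q"])[:2]-O))
H=f((170,229),.03);P=f((369,203),.04);t=[f(p,.03).round(4) for p in((300,235),(453,218))]
print(H.round(4),P.round(4),"q",np.arctan2(-(P-H)[0],(P-H)[1]),"tail",t)
a,b=[cv2.imread(f"pics/{n}.png") for n in("top0","t3")]
df=cv2.absdiff(a,b).max(2)
for n,(x,y) in dict(spare=(474,225),oil=(437,146),ring=(474,180),dish=(159,227),driver=(235,272),o1=(362,149),o2=(302,237)).items():print(n,df[y-14:y+14,x-25:x+25].mean().round(1),df[y-14:y+14,x-25:x+25].max())
E
```

```text
[-0.044  -0.0701] [-0.045   0.0002] q 0.01458212633411278 tail [array([-0.0362, -0.0248]), array([-0.0366,  0.0285])]
spare 31.2 44
oil 33.7 44
ring 34.2 44
dish 38.9 45
driver 108.1 130
o1 38.4 46
o2 69.6 148
```

View pics/t3.png

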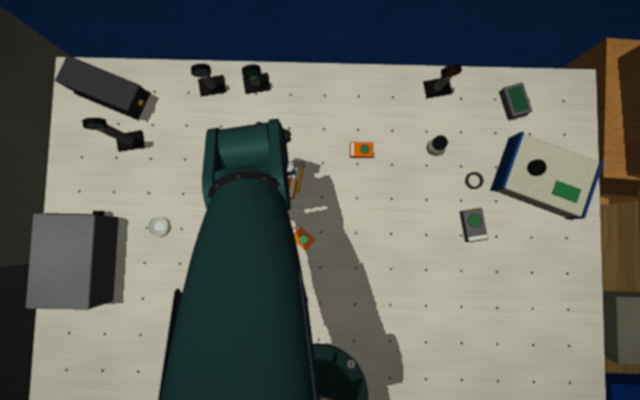

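The top view shows the bystanders at their original pixels: spare (474,225), oil (437,146), ring (474,180), dish (159,227), small orange (362,149). The large difference values are a brightness change, plus the arm covering the driver and part of the second small cassette. The arm is clear, so I'm handing in.

```bash
python3 - <<'E'
from h import *
workorder.job_done();st("done")
E
```

```text
the job is handed in; nothing more can be done
the job is handed in; nothing more can be done
```

The orange cassette is fully home in the socket, nose first, and the yellow gate is shut behind it. I handed the job in at about 27 s of the 64 s allowed. I gripped the largest orange cassette by its tail, slid it into the hole, then pushed it home with closed fingers and swung the gate shut the same way.

**Cassette:** two pushes stopped at the same point. The tail then read x ≈ -37 mm against -38 mm expected, and it sat square. After the gate was shut it read -36.4 mm, about 1.6 mm off and within the 2 mm calibration.

**Gate:** it stopped firmly on two presses, and the camera put it at 0.015 rad, which is zero within measurement error.

**Other things on the bench:** the spare, oil jar, lens ring, dish and one small orange cassette are where they were. My image comparison was no use, because the picture brightness had changed and the arm was in the way. I checked these by eye in the last top view instead. The arm hid the screwdriver and part of the second small cassette, so I couldn't re-check those, but no move went near them.

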